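# Clear the parts tray off a control enclosure and hold its cover open

## Task

Lift the blue parts tray off the closed cover of the control enclosure, keeping it level, and set it down flat, without dropping it, in the middle of the green mat. Then open the enclosure's white cover by its orange tab and hold it open at 60 degrees from closed so the wiring can be inspected: the cover falls shut by itself, so finish while still holding it steady there. Leave the power supply, the safety module and the screwdriver where they are.

Things in the scene. Friction and masses are not known exactly. Their poses are not given: they have to be found in the camera images.
- enclosure: Grey open-topped control box lying on the bench, fixed, 200 (x) x 240 (y) x 100 mm high; coloured modules inside. Origin: centre of its underside, on the bench. Its own -x side is the front (roughly towards the robot), +x the hinge side. It stands left or right of the robot's centre line, turned up to 0.3 rad.
- lid (a joint): Angle of the enclosure's white cover: 0 closed (level), grows as the front edge rises; 1.047 rad = 60 degrees, stop at 1.75. Plate 200 x 240 x 10 mm on the box rim (underside 100.5 mm above the bench), about 0.45 kg. Free hinge, almost no friction, no spring: let go below 90 degrees, it falls shut.
- lid_tab (a point): Grip point on the cover's orange tab: a stiff tongue in the cover's plane, 60 mm out from mid front edge, 24 mm wide (along the hinge), 12 thick. The point is on its centre line at mid-thickness, 235 mm from the hinge axis (35 mm past the cover's edge), 5 mm outward of the axis. Closed: 105 mm above the bench, free below. Its axes are the cover's: +x to the hinge, y along it, z outward.
- lid_hinge (a point): Middle of the hinge axis, on the far (+x) top edge of the box, 100.5 mm above the bench. The axis runs along the enclosure's own y.
- tray: Loose blue parts tray, 150 (x) x 110 (y) x 35 mm high, about 0.35 kg, with coloured parts up to 23 mm high fixed in it. A centre wall along its x carries a black grip bar 80 mm long (x), 16 thick (y), 22 high, its middle 73 mm above the tray's underside. Origin: centre of its underside. Starts on the cover (underside 110.5 mm above the bench), near its middle, turned.
- mat: Green rubber mat, fixed to the bench, 220 (x) x 180 (y) x 4 mm. Origin: centre of its underside, on the bench.
- power_supply: Loose silver power supply block, 80 x 60 x 90 mm high, standing on the bench. Origin: centre of its underside. To be left alone.
- safety_module: Loose yellow module, 75 x 65 x 82 mm high, standing on the bench. Origin: centre of its underside. To be left alone.
- screwdriver: Loose screwdriver, 180 mm long, lying on the bench near the robot. To be left alone.
Mind the look-alikes: they are no part of the job. Of the things shaped like the tray, the blue one is meant.

How it is judged:
By the outcome, as a careful person would: the job done as asked, in the order asked, and still so for the second after the job is handed in, while the arm keeps its last pose, push and grip.
It also fails if it takes over 64 s, if anything falls off the work surface, if the arm or the gripper's body presses on something with over 40 N, if the wrist force passes 120 N, or if a joint passes its speed limit or range.

## Robot

A 7-joint arm with a two-finger parallel gripper is mounted at the origin on the work surface. World frame = base frame: x ahead of the robot, y to its left, z up, the work surface at z = 0. Lengths are in m, angles in rad, forces in N, time in s.
With the tool pointing down it reaches from about 0.4 to 0.85 m from the base axis. Payload 10.4 kg.
Tool frame: the origin (TCP) lies between the finger pads; the fingertips stand ahead of it and the grasp point (between the pads) lies 5 mm behind it (manip.tip_extent is the z of the fingertips in the tool frame, in m); z points along the fingers, y is the line along which they close (so a half turn about z gives the same grasp; the last joint's range is limited). The gripper opens to 85 mm and grips with 20 to 120 N. Pads are 22 mm wide; open, the fingers measure 114 mm over their backs; the gripper's body (76 mm by 85 mm) begins 54 mm behind the grasp point. The pads swing forward as they close: fully open they stand 13 mm farther back than shut.
Start: joints at [-1.262, 0.332, -0.065, 1.46, 0.022, 1.35, -0.088], TCP at [0.204, 0.591, 0.245] pointing down, gripper open.
Joint ranges: [-2.6, 2.6], [-0.5, 2.12], [-1.47, 1.34], [0.16, 2.42], [-1.27, 4.41], [0.06, 2.06], [-2.6, 2.6]. Speed limits (rad/s): [2.22, 2.22, 2.79, 2.79, 3.14, 3.14, 3.14].

## Interface

Orientations are given as a unit quaternion [x, y, z, w].
In Python, from workcell import status, viewer, manip gives the robot as it stands.
- The arm moves only by the tool play_rows, never from a script. Its argument "plan" is one flat list of numbers, 7 for each row, row after row: the turn, a rotation vector about the tool's x, y, z in degrees, then the shift along the tool's x, y, z in m, then the opening, from 0 (shut) to 1 (fully open). In form: [ax, ay, az, dx, dy, dz, grip, ax, ay, az, dx, dy, dz, grip, ...]. A call has 1 to 20 rows; each row is the pose to reach, as a shift and turn from the pose commanded when the call began, along the tool's axes at that moment; what a row does not reach only later rows make up. A row lasts 1/8 s, in which the tool goes at most 62.5 mm and 10.7 degrees, less where a joint would pass 70% of its speed; a pose out of reach is approached as far as the arm can. A call with a gripper value outside its range is refused whole. The fingers move at their own pace and stop on an object; "squeeze" is the grip in N (left out, the last holds). Time passes only in rows, so rows that repeat a pose let the fingers close. It gives the time, the measured TCP pose, the force, the opening and the grip force at its end, in the units of the state.
- status.get_obs(): the state, without advancing time (a new reading comes with each control period).
- viewer.camera(name): name is "scene" or "side" or "wrist"; returns the picture (384x512x3 uint8, red, green, blue); there is no depth.
- viewer.camera_model(name): a dict with "fx", "fy", "cx", "cy" (pixels), "D" ([k1, k2, p1, p2, k3] as OpenCV has them; the pictures are not rectified), "R" (3x3) and "t" (3): a world point X has camera coordinates R X + t. Camera axes: x right, y down, z forward; pixel columns grow to the right and rows downward; lengths in m; the calibration is good to about 2 mm. A picture is of the moment at which its call begins: read the wrist's pose just before it. camera_model takes no time and is no camera call; for the wrist camera it gives the pose at the moment of the call.
- manip.hand_in(): hands the job in; it is judged then, once.
The state is a dict: "clock": time; "joint_pos": joint angles; "joint_velocities": joint speeds; "tau": joint torques, N m; "position": TCP position; "ee_rot": TCP orientation; "ft_force": force on the tool from outside, world axes, zero at the start; "torque": the same for the moment, N m; "grip_width": opening from 0.0 (shut) to 1.0 (fully open); "grasp_force": force on a finger pad.
Only numpy, scipy, OpenCV 4.12 (cv2) and the standard library are available. Lean on these libraries where they do the work, as an engineer would, in place of code of your own. Each camera call takes 0.05 s, during which the arm holds its last target. There are 200 camera calls.

## Working session

There is one attempt and no reset: what is moved stays moved. The work goes in short steps, Python scripts to look and compute and a tool call to move; the robot and the scene stay as the last step left them, time stands still between calls to the robot, and variables do not carry over. Pictures are saved under pics/ and viewed, at most 10 in all, crops included, and the job is handed in when it is done.

Besides the shell and the picture viewer there is one more tool, called after "Call:" in YAML: its name, and indented under it one key for each argument. play_rows: Moves the arm, as the interface text tells. Its arguments: {"type":"object","properties":{"plan":{"type":"array","items":{"type":"number"}},"squeeze":{"type":"number"}},"required":["plan"]}

```bash
mkdir -p pics; ls
python3 - <<'E'
from workcell import status, viewer, manip
import cv2, numpy as np
o=status.get_obs(); print({k:np.round(v,3) for k,v in o.items()}); print(manip.tip_extent)
ims=[]
for n in("scene","side","wrist"):
    m=viewer.camera_model(n); print(n,{k:np.round(v,3).tolist() for k,v in m.items()})
    im=viewer.camera(n); cv2.imwrite(f"pics/{n}0.png",im[...,::-1]); ims.append(im)
cv2.imwrite("pics/a.png",cv2.resize(np.vstack([np.hstack([ims[0],ims[1]])]),(800,300))[...,::-1])
E
```

```text
pics
{'clock': np.float64(0.0), 'joint_pos': array([-1.262,  0.333, -0.065,  1.461,  0.022,  1.35 , -0.088]), 'joint_velocities': array([ 0.   , -0.001, -0.   , -0.   ,  0.   , -0.   ,  0.   ]), 'tau': array([-0.0000e+00, -6.2544e+01,  4.9000e-02, -3.9161e+01,  1.6000e-02,
        1.0000e-02, -0.0000e+00]), 'position': array([0.203, 0.591, 0.245]), 'ee_rot': array([ 0.165,  0.986, -0.001, -0.   ]), 'ft_force': array([-0.185,  0.118, -0.196]), 'torque': array([0.015, 0.02 , 0.038]), 'grasp_force': np.float64(0.0), 'grip_width': np.float64(1.0)}
0.014
scene {'fx': 360.035, 'fy': 360.035, 'cx': 251.961, 'cy': 195.233, 'D': [-0.102, 0.0, 0.0, 0.0, 0.0], 'R': [[-0.191, 0.982, -0.002], [0.701, 0.135, -0.7], [-0.687, -0.135, -0.714]], 't': [0.088, -0.298, 1.525]}
side {'fx': 390.416, 'fy': 390.416, 'cx': 258.893, 'cy': 193.395, 'D': [-0.135, 0.0, 0.0, 0.0, 0.0], 'R': [[0.998, -0.061, -0.02], [-0.058, -0.739, -0.671], [0.026, 0.671, -0.741]], 't': [-0.545, 0.089, 1.152]}
wrist {'fx': 296.802, 'fy': 296.802, 'cx': 256.499, 'cy': 192.358, 'D': [-0.005, 0.0, 0.0, 0.0, 0.0], 'R': [[0.326, 0.945, -0.002], [0.904, -0.311, 0.292], [0.275, -0.097, -0.956]], 't': [-0.625, -0.038, 0.379]}
```

View pics/scene0.png

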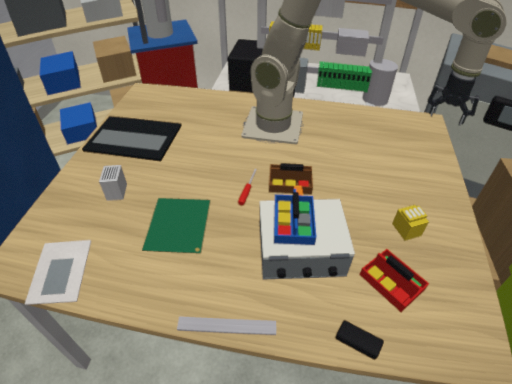

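View pics/side0.png

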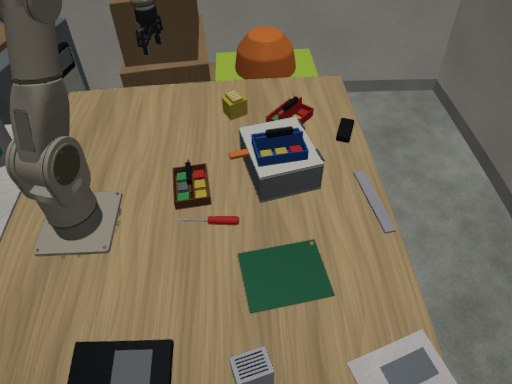

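Blue tray on the cover at scene (295,219) / side (280,148) is the one meant. The brown one (scene 291,180) and the red one (394,278) are look-alikes lying on the bench. The orange tab shows at side (240,154) and the green mat at scene (178,225) / side (285,274). Next I measure these and take an enlarged crop.

```bash
cat > h.py <<'E'
from workcell import status, viewer, manip
import cv2, numpy as np
from scipy.spatial.transform import Rotation as Ro
def ray(m,px):
    K=np.array([[m['fx'],0,m['cx']],[0,m['fy'],m['cy']],[0,0,1]])
    u=cv2.undistortPoints(np.array(px,float).reshape(-1,1,2),K,np.array(m['D'],float)).reshape(-1,2)
    R=np.array(m['R']);return -R.T@np.array(m['t']), np.c_[u,np.ones(len(u))]@R
def plane(m,px,z):
    c,d=ray(m,px); return c+d*((z-c[2])/d[:,2])[:,None]
def tri(m1,p1,m2,p2):
    c1,d1=ray(m1,[p1]);c2,d2=ray(m2,[p2]);d1=d1[0];d2=d2[0]
    s=np.linalg.lstsq(np.c_[d1,-d2],c2-c1,rcond=None)[0]
    a,b=c1+s[0]*d1,c2+s[1]*d2; return (a+b)/2,np.linalg.norm(a-b)
def hsv(im): return cv2.cvtColor(im,cv2.COLOR_RGB2HSV)
def comps(mask,roi=None,minA=20):
    mask=mask.astype(np.uint8)
    if roi is not None:
        k=np.zeros_like(mask);x0,y0,x1,y1=roi;k[y0:y1,x0:x1]=1;mask=mask*k
    cs,_=cv2.findContours(mask,cv2.RETR_EXTERNAL,cv2.CHAIN_APPROX_NONE)
    return sorted([c for c in cs if cv2.contourArea(c)>=minA],key=lambda c:-cv2.contourArea(c))
def to_tool(v):
    return Ro.from_quat(status.get_obs()['ee_rot']).inv().apply(v)
E
python3 - <<'E'
from h import *
np.set_printoptions(precision=3,suppress=True)
ld=lambda n:cv2.imread(f"pics/{n}0.png")[...,::-1].copy()
S,D=ld("scene"),ld("side"); ms,md=viewer.camera_model("scene"),viewer.camera_model("side")
for n,im,m,roi in(("scene",S,ms,(130,180,230,270)),("side",D,md,(225,230,345,320))):
    h=hsv(im)
    g=comps((h[...,0]>60)&(h[...,0]<95)&(h[...,1]>120),roi)[0]
    q=cv2.approxPolyDP(g,0.04*cv2.arcLength(g,True),True)[:,0]
    P=plane(m,q,.004);print(n,"mat",q.tolist(),P[:,:2].tolist(),P.mean(0), plane(m,cv2.minAreaRect(g)[0],.004))
rs,rd=(255,185,355,280),(225,110,325,200)
res={}
for n,im,m,roi in(("scene",S,ms,rs),("side",D,md,rd)):
    h=hsv(im)
    for nm,k in(("black",(im.max(-1)<45)),("orange",(h[...,0]>5)&(h[...,0]<18)&(h[...,1]>190)&(h[...,2]>150)),("blue",(h[...,0]>100)&(h[...,0]<130)&(h[...,1]>150)),("white",(h[...,1]<40)&(h[...,2]>170))):
        for c in comps(k,roi,8)[:3]:
            print(n,nm,cv2.contourArea(c),np.round(cv2.minAreaRect(c),1) if 0 else cv2.boxPoints(cv2.minAreaRect(c)).round().tolist())
a=cv2.resize(S[170:290,245:365],(600,600),interpolation=cv2.INTER_CUBIC);b=cv2.resize(D[105:205,220:330],(660,600),interpolation=cv2.INTER_CUBIC)
cv2.imwrite("pics/crop1.png",cv2.resize(np.hstack([a,b]),(800,381))[...,::-1])
E
```

```text
scene mat [[159, 199], [143, 249], [200, 248], [208, 201]] [[0.508031137804024, -0.3121976094119322], [0.7148782056403884, -0.28364312539672276], [0.6771360520304187, -0.11565944571097447], [0.4852139925108676, -0.14523738329439623]] [ 0.596 -0.214  0.004] [[ 0.606 -0.218  0.004]]
side mat [[314, 243], [238, 254], [251, 312], [333, 294]] [[0.6920956194360814, -0.12517999692175852], [0.4796500556345675, -0.14555619691662502], [0.5068894535360551, -0.31839218752532755], [0.716762733658981, -0.2852946916179734]] [ 0.599 -0.219  0.004] [[ 0.603 -0.219  0.004]]
scene black 85.5 [[292.0, 193.0], [297.0, 193.0], [298.0, 217.0], [294.0, 217.0]]
scene black 56.5 [[303.0, 268.0], [311.0, 268.0], [311.0, 276.0], [303.0, 276.0]]
scene black 55.0 [[277.0, 269.0], [285.0, 269.0], [285.0, 277.0], [277.0, 277.0]]
scene orange 40.5 [[294.0, 185.0], [302.0, 185.0], [302.0, 193.0], [294.0, 193.0]]
scene blue 1142.0 [[275.0, 195.0], [315.0, 195.0], [315.0, 243.0], [275.0, 243.0]]
scene white 2756.0 [[259.0, 201.0], [352.0, 198.0], [354.0, 254.0], [262.0, 257.0]]
side black 173.5 [[265.0, 130.0], [292.0, 127.0], [293.0, 134.0], [266.0, 138.0]]
side black 159.5 [[243.0, 157.0], [248.0, 155.0], [264.0, 193.0], [258.0, 195.0]]
side black 16.0 [[240.0, 136.0], [243.0, 136.0], [244.0, 148.0], [241.0, 148.0]]
side blue 1369.5 [[251.0, 135.0], [304.0, 127.0], [308.0, 158.0], [255.0, 166.0]]
side white 945.0 [[240.0, 128.0], [312.0, 113.0], [322.0, 163.0], [251.0, 178.0]]
```

View pics/crop1.png

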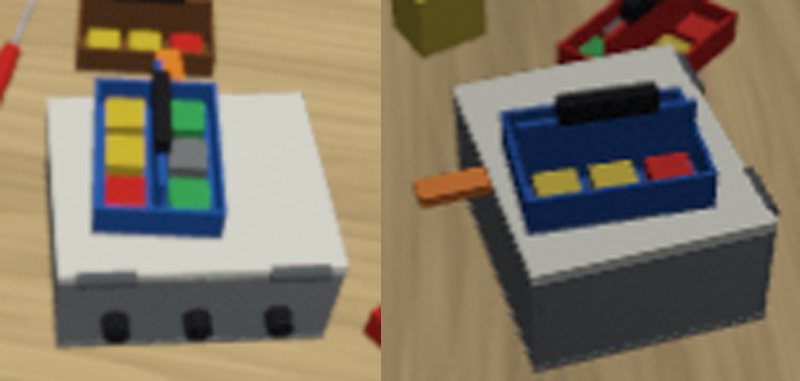

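The crop confirms the blue tray on the white cover. The cover corners are scene (260,201), (340,200), (353,255), (263,258) and side (239,128), (294,118), (322,161), (260,177). The tab runs in side from (229,154) to (249,152).

Run:
```python
from h import *
np.set_printoptions(precision=3,suppress=True)
ms,md=viewer.camera_model("scene"),viewer.camera_model("side")
print(plane(ms,[[260,201],[340,200],[353,255],[263,257.6]],.1105))
print(plane(md,[[239.4,128.1],[294.5,117.6],[322,160.6],[260.4,177.2]],.1105))
print("tab",plane(md,[[229,154],[249,152]],.111))
print("bar",tri(ms,[295.3,205],md,[279,131.5]), plane(md,[[265,130.5],[292,127.5]],.194),plane(ms,[[294.5,193],[296,217]],.19))
```

```text
[[0.552 0.043 0.111]
 [0.503 0.276 0.111]
 [0.697 0.314 0.111]
 [0.748 0.086 0.111]]
[[0.501 0.267 0.11 ]
 [0.686 0.308 0.111]
 [0.741 0.093 0.111]
 [0.555 0.038 0.111]]
tab [[0.466 0.144 0.111]
 [0.527 0.148 0.111]]
bar (array([0.617, 0.148, 0.184]), np.float64(0.00024831631343663125)) [[0.576 0.143 0.194]
 [0.655 0.151 0.194]] [[0.579 0.141 0.19 ]
 [0.664 0.155 0.19 ]]
```

Call:
play_rows:
  plan: [0,0,-2,-0.03,-0.016,-0.01,1,0,0,-5,-0.08,-0.042,-0.02,1,0,0,-8,-0.13,-0.069,-0.03,1,0,0,-11,-0.18,-0.096,-0.04,1,0,0,-14,-0.23,-0.122,-0.055,1,0,0,-16,-0.28,-0.149,-0.055,1,0,0,-18,-0.33,-0.175,-0.055,1,0,0,-20,-0.38,-0.202,-0.055,1,0,0,-22,-0.43,-0.228,-0.055,1,0,0,-24,-0.48,-0.255,-0.055,1,0,0,-26,-0.515,-0.273,-0.055,1,0,0,-26,-0.535,-0.284,-0.055,1,0,0,-26,-0.535,-0.284,-0.055,1,0,0,-26,-0.535,-0.284,-0.055,1,0,0,-26,-0.535,-0.284,-0.055,1,0,0,-26,-0.535,-0.284,-0.055,1]

```text
clock: 2.15
position: [0.6165, 0.149, 0.3005]
ee_rot: [-0.062, 0.998, 0.0, 0.0]
ft_force: [-0.9, 0.4, -0.4]
grip_width: 1.005
grasp_force: 0.0
```

Run:
```python
from h import *
np.set_printoptions(precision=3,suppress=True)
o=status.get_obs();m=viewer.camera_model("wrist");im=viewer.camera("wrist")
print(o['clock'],o['position'],o['ee_rot'],o['joint_pos'],o['ft_force']); print({k:np.round(v,4).tolist() for k,v in m.items()})
import pickle;pickle.dump(m,open("w1.pkl","wb"));cv2.imwrite("pics/w1.png",im[...,::-1])
```

```text
2.15 [0.617 0.149 0.3  ] [-0.062  0.998  0.     0.   ] [-0.522  0.333  0.282  1.362 -0.092  1.459  1.45 ] [-0.915  0.418 -0.443]
{'fx': 296.802, 'fy': 296.802, 'cx': 256.4988, 'cy': 192.3581, 'D': [-0.0051, 0.0, 0.0, 0.0, 0.0], 'R': [[-0.1228, 0.9924, 0.0004], [0.9493, 0.1174, 0.2918], [0.2895, 0.0362, -0.9565]], 't': [-0.0728, -0.6573, 0.2472]}
```

View pics/w1.png

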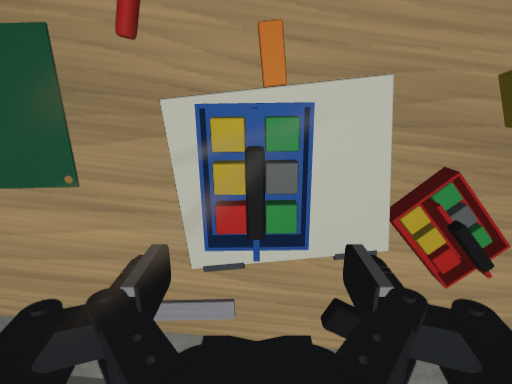

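Wrist view: the bar runs from (255,147) to (257,240), the tray rim corners are (196,103), (314,102), (309,250), (206,250), and the tab spans (272,20) to (275,87). The cover front corners are (161,100) and (393,75).

Run:
```python
from h import *
import pickle
np.set_printoptions(precision=4,suppress=True)
m=pickle.load(open("w1.pkl","rb"))
im=cv2.imread("pics/w1.png")[...,::-1]
c=comps(im.max(-1)<40,(235,130,280,250))[0]; r=cv2.boundingRect(c);print(r)
for z in(.1945,.1835): print(plane(m,[[255.5,147],[256,240]],z))
print("rim",plane(m,[[196,103],[314,102],[309,250],[206,250]],.1455))
print("cover",plane(m,[[161,100],[393,75],[389,250],[191,269]],.1105))
print("tab",plane(m,[[261,21],[283,20],[286,85],[264,88]],.111))
```

```text
(246, 168, 19, 72)
[[0.5772 0.1439 0.1945]
 [0.657  0.1541 0.1945]]
[[0.5788 0.1441 0.1835]
 [0.6624 0.1548 0.1835]]
rim [[0.5511 0.0858 0.1455]
 [0.5371 0.1926 0.1455]
 [0.6855 0.2142 0.1455]
 [0.6989 0.1059 0.1455]]
cover [[0.5535 0.0433 0.1105]
 [0.501  0.2729 0.1105]
 [0.6915 0.318  0.1105]
 [0.746  0.0854 0.1105]]
tab [[0.4697 0.1357 0.111 ]
 [0.4663 0.1564 0.111 ]
 [0.5236 0.168  0.111 ]
 [0.5292 0.1464 0.111 ]]
```

Call:
play_rows:
  plan: [0,0,0,0,0,0.03,1,0,0,0,0,0,0.06,1,0,0,0,0,0,0.09,1,0,0,0,0,0,0.11,1,0,0,0,0,0,0.122,1,0,0,0,0,0,0.122,1,0,0,0,0,0,0.122,0,0,0,0,0,0,0.122,0,0,0,0,0,0,0.122,0,0,0,0,0,0,0.122,0,0,0,0,0,0,0.122,0,0,0,0,0,0,0.122,0,0,0,0,0,0,0.122,0,0,0,0,0,0,0.122,0]
  squeeze: 60

```text
clock: 3.95
position: [0.6171, 0.1481, 0.1787]
ee_rot: [-0.061, 0.998, 0.0, 0.0]
ft_force: [-1.0, -0.8, 5.4]
grip_width: 0.175
grasp_force: 59.5
```

Call:
play_rows:
  plan: [0,0,0,0,0,-0.005,0,0,0,0,0,0,-0.012,0,0,0,0,0,0,-0.024,0,0,0,0,0,0,-0.038,0,0,0,0,0,0,-0.052,0,0,0,0,0,0,-0.065,0,0,0,0,0,0,-0.075,0,0,0,0,0,0,-0.08,0,0,0,0,0,0,-0.08,0,0,0,0,0,0,-0.08,0]

```text
clock: 5.2
position: [0.6167, 0.1481, 0.2577]
ee_rot: [-0.061, 0.998, -0.0, -0.0]
ft_force: [0.2, -0.2, -4.2]
grip_width: 0.181
grasp_force: 58.5
```

Run:
```python
from h import *
np.set_printoptions(precision=4,suppress=True)
o=status.get_obs();print(o['position'],o['ft_force'],o['torque'],to_tool(np.array([.600,-.2175,o['position'][2]])-o['position']))
for n in("wrist","side"): cv2.imwrite(f"pics/{n}2.png",viewer.camera(n)[...,::-1])
a,b=[cv2.imread(f"pics/{n}2.png") for n in("wrist","side")]
cv2.imwrite("pics/c2.png",cv2.resize(np.hstack([a,b]),(800,300)))
```

```text
[0.6167 0.1481 0.2577] [ 0.1939 -0.1954 -4.1644] [0.0247 0.0235 0.036 ] [ 0.061  -0.3608  0.0001]
```

View pics/c2.png

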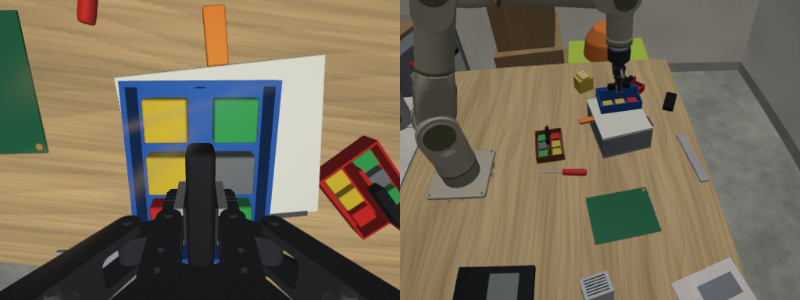

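The tray hangs level in the grip. Now carrying it to the mat.

Call:
play_rows:
  plan: [0,0,0,0.001,-0.005,0,0,0,0,0,0.003,-0.016,0,0,0,0,0,0.006,-0.034,0,0,0,0,0,0.01,-0.058,0,0,0,0,0,0.014,-0.086,0,0,0,0,0,0.019,-0.116,0,0,0,0,0,0.025,-0.148,0,0,0,0,0,0.03,-0.18,0,0,0,0,0,0.036,-0.212,0,0,0,0,0,0.041,-0.244,0,0,0,0,0,0.046,-0.274,0,0,0,0,0,0.051,-0.302,0,0,0,0,0,0.055,-0.326,0,0,0,0,0,0.058,-0.344,0,0,0,0,0,0.06,-0.355,0,0,0,0,0,0.061,-0.36,0,0,0,0,0,0.061,-0.361,0,0,0,0,0,0.061,-0.361,0,0,0,0,0,0.061,-0.361,0,0,0,0,0,0.061,-0.361,0,0]

```text
clock: 7.8
position: [0.6004, -0.2172, 0.2583]
ee_rot: [-0.061, 0.998, 0.0, 0.0]
ft_force: [-0.2, -0.4, -3.9]
grip_width: 0.175
grasp_force: 58.5
```

Call:
play_rows:
  plan: [0,0,0,0,0,0.006,0,0,0,0,0,0,0.018,0,0,0,0,0,0,0.035,0,0,0,0,0,0,0.055,0,0,0,0,0,0,0.075,0,0,0,0,0,0,0.095,0,0,0,0,0,0,0.115,0,0,0,0,0,0,0.135,0,0,0,0,0,0,0.152,0,0,0,0,0,0,0.165,0,0,0,0,0,0,0.174,0,0,0,0,0,0,0.178,0,0,0,0,0,0,0.181,0,0,0,0,0,0,0.183,0,0,0,0,0,0,0.184,0,0,0,0,0,0,0.185,0,0,0,0,0,0,0.185,0,0,0,0,0,0,0.185,0]

```text
clock: 10.05
position: [0.6003, -0.2176, 0.0734]
ee_rot: [-0.061, 0.998, 0.0, 0.0]
ft_force: [-0.1, 0.2, -3.3]
grip_width: 0.173
grasp_force: 58.5
```

Call:
play_rows:
  plan: [0,0,0,0,0,0.0005,0,0,0,0,0,0,0.001,0,0,0,0,0,0,0.0015,0,0,0,0,0,0,0.0015,0,0,0,0,0,0,0.0015,0]

```text
clock: 10.68
position: [0.6002, -0.2176, 0.0722]
ee_rot: [-0.061, 0.998, 0.0, 0.0]
ft_force: [-4.7, 2.5, 5.5]
grip_width: 0.175
grasp_force: 59.6
```

Call:
play_rows:
  plan: [0,0,0,0,0,0,0.3,0,0,0,0,0,0,0.6,0,0,0,0,0,0,1,0,0,0,0,0,0,1,0,0,0,0,0,0,1,0,0,0,0,0,0,1,0,0,0,0,0,-0.01,1,0,0,0,0,0,-0.03,1,0,0,0,0,0,-0.06,1,0,0,0,0,0,-0.1,1,0,0,0,0,0,-0.15,1,0,0,0,0,0,-0.19,1,0,0,0,0,0,-0.19,1,0,0,0,0,0,-0.19,1]

```text
clock: 12.42
position: [0.6001, -0.2175, 0.2623]
ee_rot: [-0.061, 0.998, 0.0, 0.0]
ft_force: [0.1, -0.5, 0.2]
grip_width: 1.003
grasp_force: 0.0
```

Run:
```python
from h import *
np.set_printoptions(precision=4,suppress=True)
m=viewer.camera_model("wrist");im=viewer.camera("wrist");cv2.imwrite("pics/w3.png",im[...,::-1])
h=hsv(im)
o=status.get_obs();print(o['position'],o['ee_rot'],o['joint_pos'])
g=comps((h[...,0]>60)&(h[...,0]<95)&(h[...,1]>120))[0];print("mat hull",cv2.boxPoints(cv2.minAreaRect(g)).round().tolist(),plane(m,[cv2.minAreaRect(g)[0]],.004))
b=comps((h[...,0]>100)&(h[...,0]<130)&(h[...,1]>150))[0];q=cv2.boxPoints(cv2.minAreaRect(b));print(q.tolist(),plane(m,q,.039))
```

```text
[ 0.5999 -0.2174  0.2615] [-0.061   0.9981  0.0002 -0.0003] [-0.0633  0.37    0.4524  1.4213 -0.1616  1.3878  2.0848]
mat hull [[184.0, 74.0], [329.0, 62.0], [335.0, 132.0], [190.0, 144.0]] [[ 0.5281 -0.2219  0.004 ]]
[[208.0, 102.0], [304.0, 102.0], [304.0, 230.0], [208.0, 230.0]] [[ 0.5339 -0.2805  0.039 ]
 [ 0.5207 -0.1726  0.039 ]
 [ 0.6763 -0.1461  0.039 ]
 [ 0.6913 -0.2688  0.039 ]]
```

View pics/w3.png

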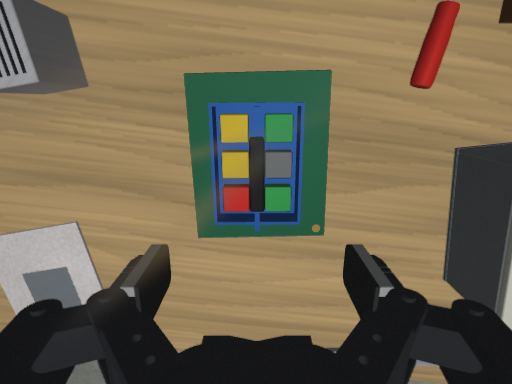

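The tray sits centred on the mat: rim (209,102)–(300,223) within mat (185,74)–(324,235). Next is the cover. I'll check the brown tray's clearance and compute the poses along the arc.

```bash
cat >> h.py <<'E'
yaw=.222; u=np.array([np.cos(yaw),np.sin(yaw),0]); H=np.array([.722,.201,.1005])
def lidpose(th,phi,dz=0,H=None):
    """tcp pose gripping the tab at lid angle th, tool phi rad below horizontal"""
    Hh=globals()['H'] if H is None else H
    G=Hh+u*(-.235*np.cos(th)+.0045*np.sin(th))+[0,0,.235*np.sin(th)+.0045*np.cos(th)+dz]
    z=u*np.cos(phi)-np.array([0,0,np.sin(phi)]); y=np.array([-u[1],u[0],0]); x=np.cross(y,z)
    return G+.005*z, Ro.from_matrix(np.c_[x,y,z])
def cmd(p,R,p0=None,R0=None):
    o=status.get_obs()
    if p0 is None: p0,R0=o['position'],Ro.from_quat(o['ee_rot'])
    return np.r_[(R0.inv()*R).as_rotvec(degrees=True).round(1),R0.inv().apply(p-p0).round(4)]
E
python3 - <<'E'
from h import *
np.set_printoptions(precision=4,suppress=True)
md=viewer.camera_model("side")
print("brown rim",plane(md,[[174,168],[207,166],[210,203],[176,206]],.035), "bar",plane(md,[188,163],.084))
d=np.deg2rad
for th,phi in((60,110),(60,100),(0,50)): print(th,phi,lidpose(d(th),d(phi))[0],cmd(*lidpose(d(th),d(phi))))
E
```

```text
brown rim [[0.2825 0.177  0.035 ]
 [0.3896 0.1771 0.035 ]
 [0.403  0.0182 0.035 ]
 [0.3025 0.0142 0.035 ]] bar [[0.3376 0.1437 0.084 ]]
60 110 [0.6095 0.1756 0.3016] [ 1.     19.9    -5.7    -0.0573  0.389  -0.0399]
60 100 [0.6103 0.1758 0.3013] [ 0.5    10.     -5.7    -0.0582  0.389  -0.0397]
0 50 [0.4959 0.15   0.1012] [ -2.     -40.      -5.5      0.0584   0.3772   0.1605]
```

Call:
play_rows:
  plan: [0,2,-1,-0.004,0.03,-0.01,1,0,4,-2,-0.011,0.075,-0.02,1,0,7,-3,-0.018,0.12,-0.03,1,0,10,-4,-0.025,0.165,-0.04,1,0.5,13,-5,-0.032,0.21,-0.04,1,1,16,-5.7,-0.039,0.255,-0.04,1,1,18,-5.7,-0.045,0.3,-0.04,1,1,19.9,-5.7,-0.051,0.345,-0.04,1,1,19.9,-5.7,-0.057,0.375,-0.04,1,1,19.9,-5.7,-0.057,0.389,-0.04,1,1,19.9,-5.7,-0.057,0.389,-0.04,1,1,19.9,-5.7,-0.057,0.389,-0.04,1,1,19.9,-5.7,-0.057,0.389,-0.04,1]

```text
clock: 14.1
position: [0.6097, 0.1739, 0.3022]
ee_rot: [-0.108, 0.979, -0.019, -0.172]
ft_force: [0.5, 0.1, 0.0]
grip_width: 1.005
grasp_force: 0.0
```

Run:
```python
from h import *
np.set_printoptions(precision=4,suppress=True)
d=np.deg2rad
o=status.get_obs();print(o['clock'],o['joint_pos'],o['position'])
print(cmd(*lidpose(d(60),d(110))))
p,R=lidpose(0,d(50));print(cmd(p+[-0.01,0,.12],R))
```

```text
14.1 [-0.4948  0.614   0.2978  1.0135 -0.1776  1.8828  1.5472] [0.6097 0.1739 0.3022]
[ 0.      0.1    -0.1    -0.0004  0.0017  0.0005]
[ -0.     -59.9     -0.1      0.0909   0.0037   0.119 ]
```

Call:
play_rows:
  plan: [0,-4,0,0.006,0,0.005,1,0,-11,0,0.018,0,0.016,1,0,-19,0,0.03,0.001,0.03,1,0,-27,0,0.043,0.001,0.045,1,0,-35,0,0.055,0.002,0.06,1,0,-43,0,0.066,0.003,0.08,1,0,-51,0,0.078,0.003,0.1,1,0,-57,0,0.087,0.004,0.113,1,0,-60,0,0.091,0.004,0.119,1,0,-60,0,0.091,0.004,0.119,1,0,-60,0,0.091,0.004,0.119,1,0,-60,0,0.091,0.004,0.119,1]

```text
clock: 15.6
position: [0.4864, 0.1517, 0.2217]
ee_rot: [-0.104, 0.934, 0.038, 0.341]
ft_force: [-0.0, 0.7, -0.4]
grip_width: 0.996
grasp_force: 0.0
```

Run:
```python
from h import *
np.set_printoptions(precision=4,suppress=True)
d=np.deg2rad
o=status.get_obs();m=viewer.camera_model("wrist");im=viewer.camera("wrist");print(o['clock'],o['joint_pos'],o['position'],o['ee_rot'])
cv2.imwrite("pics/w4.png",im[...,::-1]);h=hsv(im)
for c in comps((h[...,0]>5)&(h[...,0]<18)&(h[...,1]>190)&(h[...,2]>120))[:2]:
    b=cv2.boxPoints(cv2.minAreaRect(c));print(b.round(1).tolist(),cv2.contourArea(c),plane(m,b,.111))
p,R=lidpose(0,d(50));print(cmd(p,R))
```

```text
15.6 [-0.5907 -0.3448  0.0663  2.3501  0.4555  0.5     0.9415] [0.4864 0.1517 0.2217] [-0.104   0.9336  0.0382  0.3407]
[[232.0, 79.0], [268.0, 79.0], [268.0, 133.0], [232.0, 133.0]] 1673.0 [[0.4683 0.1324 0.111 ]
 [0.4634 0.1543 0.111 ]
 [0.5093 0.1663 0.111 ]
 [0.5153 0.1396 0.111 ]]
[ 0.      0.1    -0.      0.0705 -0.0039  0.0978]
```

View pics/w4.png

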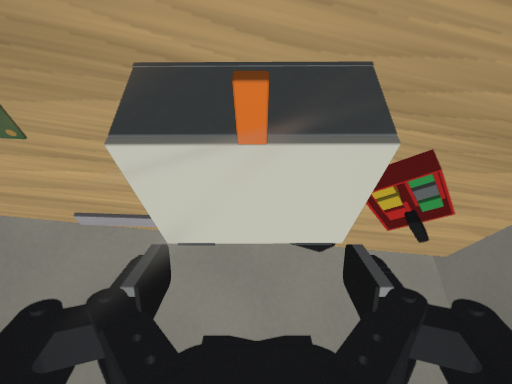

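Wrist view: tab tip edge (233,80)–(269,80), cover top front corners (114,146) and (398,145), back corners (167,243) and (345,243).

Run:
```python
from h import *
np.set_printoptions(precision=4,suppress=True)
m=viewer.camera_model("wrist")
P=plane(m,[[233,80],[269,80]],.111);C=plane(m,[[114,146],[398,145],[345,243],[167,243]],.1105)
print(P,P.mean(0),C,C.mean(0)); f=C[:2].mean(0);b=C[2:].mean(0);e=C[1]-C[0];print(f,b,np.arctan2(*(b-f)[[1,0]]),np.arctan2(-e[0],e[1]))
t,_=lidpose(0,0);print("T model",t-.005*u, "T meas",P.mean(0)+.025*u)
```

```text
[[0.4686 0.1331 0.111 ]
 [0.4636 0.1551 0.111 ]] [0.4661 0.1441 0.111 ] [[0.5506 0.0496 0.1105]
 [0.4996 0.271  0.1105]
 [0.6885 0.3204 0.1105]
 [0.7412 0.0859 0.1105]] [0.62   0.1817 0.1105]
[0.5251 0.1603 0.1105] [0.7149 0.2031 0.1105] 0.22189482521562484 0.22678779959624612
T model [0.4928 0.1493 0.105 ] T meas [0.4905 0.1496 0.111 ]
```

Call:
play_rows:
  plan: [0,0,0,0.01,-0.0005,0.012,1,0,0,0,0.025,-0.001,0.033,1,0,0,0,0.04,-0.002,0.054,1,0,0,0,0.053,-0.003,0.073,1,0,0,0,0.063,-0.003,0.087,1,0,0,0,0.069,-0.004,0.095,1,0,0,0,0.071,-0.004,0.097,1,0,0,0,0.071,-0.004,0.097,1,0,0,0,0.071,-0.004,0.097,1]

```text
clock: 16.77
position: [0.495, 0.1486, 0.1008]
ee_rot: [-0.103, 0.934, 0.038, 0.34]
ft_force: [-0.8, -1.7, 1.0]
grip_width: 1.001
grasp_force: 0.0
```

Run:
```python
from h import *
np.set_printoptions(precision=4,suppress=True)
o=status.get_obs();print(o['joint_pos'],cmd(*lidpose(0,np.deg2rad(50),H=np.array([.7205,.201,.1005]))))
im=viewer.camera("wrist");cv2.imwrite("pics/w5.png",im[...,::-1])
```

```text
[ 0.5465 -0.0622 -0.9888  2.4155  0.9181  0.1269  0.4527] [-0.      0.1    -0.1    -0.      0.0014 -0.0004]
```

View pics/w5.png

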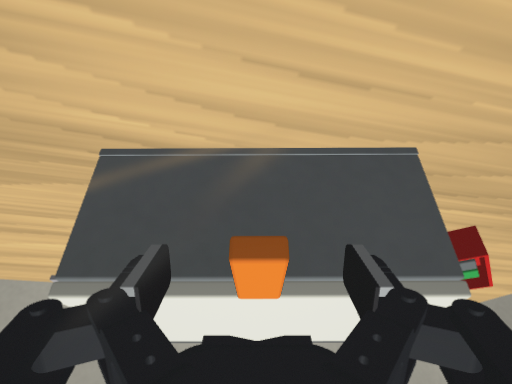

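The fingers straddle the tab (230–288, 236–298), but J4 and J6 are near their limits. I'll steepen the tool to 62° about the grasp point before closing.

Run:
```python
from h import *
print(cmd(*lidpose(0,np.deg2rad(62),H=np.array([.7205,.201,.1005]))))
```

```text
[-0.00e+00  1.21e+01 -1.00e-01  1.30e-03  1.30e-03 -4.00e-04]
```

Call:
play_rows:
  plan: [0,3,0,0,0.0005,0,1,0,6,0,0.0005,0.001,0,1,0,9,0,0.001,0.001,0,1,0,12,0,0.0013,0.001,0,1,0,12,0,0.0013,0.001,0,1,0,12,0,0.0013,0.001,0,1,0,12,0,0.0013,0.001,0,1]

```text
clock: 17.7
position: [0.4929, 0.1502, 0.0999]
ee_rot: [-0.108, 0.964, 0.027, 0.241]
ft_force: [-0.2, 0.1, 0.3]
grip_width: 1.003
grasp_force: 0.0
```

Run:
```python
from h import *
np.set_printoptions(precision=4,suppress=True)
o=status.get_obs();print(o['joint_pos'],o['ft_force'],cmd(*lidpose(0,np.deg2rad(62),H=np.array([.7205,.201,.1005]))))
```

```text
[ 0.3276 -0.0008 -0.7645  2.2739  0.2592  0.3996  1.1416] [-0.1804  0.0675  0.3234] [ 0.      0.1     0.1    -0.0008 -0.0005 -0.0003]
```

Good margins now. Closing on the tab.

Call:
play_rows:
  plan: [0,0,0,0,0,0,0,0,0,0,0,0,0,0,0,0,0,0,0,0,0,0,0,0,0,0,0,0,0,0,0,0,0,0,0,0,0,0,0,0,0,0,0,0,0,0,0,0,0]
  squeeze: 50

```text
clock: 18.58
position: [0.4933, 0.1493, 0.1003]
ee_rot: [-0.107, 0.964, 0.026, 0.241]
ft_force: [-6.0, -5.0, 7.9]
grip_width: 0.275
grasp_force: 48.5
```

Run:
```python
from h import *
np.set_printoptions(precision=4,suppress=True)
o=status.get_obs();print(o['joint_pos'],o['ft_force'])
Hh=np.array([.7205,.201,.1005]);d=np.deg2rad
p0,R0=lidpose(0,d(62),H=Hh)
for k in range(0,16):
    th=4*k;print(th,cmd(*lidpose(d(th),d(62+50/60*th),H=Hh),p0,R0).tolist())
```

```text
[ 0.3291 -0.0009 -0.7644  2.2728  0.2594  0.4013  1.1421] [-5.9526 -5.0259  7.905 ]
0 [0.0, 0.0, 0.0, 0.0, 0.0, 0.0]
4 [0.0, 3.3, 0.0, -0.0082, -0.0, -0.0141]
8 [0.0, 6.7, -0.0, -0.0173, -0.0, -0.0275]
12 [-0.0, 10.0, 0.0, -0.0274, 0.0, -0.0403]
16 [-0.0, 13.3, 0.0, -0.0383, 0.0, -0.0523]
20 [-0.0, 16.7, -0.0, -0.05, -0.0, -0.0636]
24 [0.0, 20.0, -0.0, -0.0625, -0.0, -0.074]
28 [-0.0, 23.3, -0.0, -0.0757, -0.0, -0.0835]
32 [-0.0, 26.7, -0.0, -0.0895, 0.0, -0.092]
36 [-0.0, 30.0, -0.0, -0.1039, 0.0, -0.0996]
40 [-0.0, 33.3, -0.0, -0.1188, -0.0, -0.1061]
44 [0.0, 36.7, 0.0, -0.1341, 0.0, -0.1116]
48 [-0.0, 40.0, -0.0, -0.1497, -0.0, -0.116]
52 [0.0, 43.3, 0.0, -0.1656, -0.0, -0.1193]
56 [-0.0, 46.7, -0.0, -0.1817, 0.0, -0.1215]
60 [-0.0, 50.0, -0.0, -0.1978, 0.0, -0.1225]
```

Call:
play_rows:
  plan: [0,0.8,0,-0.002,0,-0.0036,0,0,2,0,-0.005,0,-0.0085,0,0,3.3,0,-0.0082,0,-0.0141,0,0,5,0,-0.0127,0,-0.021,0,0,6.7,0,-0.0173,0,-0.0275,0,0,8.4,0,-0.0223,0,-0.034,0,0,10,0,-0.0274,0,-0.0403,0,0,11.7,0,-0.0328,0,-0.0464,0,0,13.3,0,-0.0383,0,-0.0523,0,0,13.3,0,-0.0383,0,-0.0523,0,0,13.3,0,-0.0383,0,-0.0523,0]

```text
clock: 19.95
position: [0.502, 0.1513, 0.1637]
ee_rot: [-0.11, 0.986, 0.014, 0.127]
ft_force: [2.9, -3.7, -4.4]
grip_width: 0.268
grasp_force: 50.0
```

```bash
cat > est.py <<'E'
from h import *
np.set_printoptions(precision=4,suppress=True)
o=status.get_obs();print(o['clock'],o['joint_pos'],o['ft_force'],o['torque'],o['grasp_force'])
R=Ro.from_quat(o['ee_rot']);g=o['position']-.005*R.as_matrix()[:,2]
w=g-np.array([.7205,.201,.1005]);a,b=-w@u,w[2];print("r",np.hypot(a,b),"theta",np.degrees(np.arctan2(b,a)-.0045/.235),"lat",w@[-u[1],u[0],0],"phi",np.degrees(np.arctan2(-R.as_matrix()[2,2],R.as_matrix()[:,2]@u)))
E
python3 est.py
```

```text
19.95 [ 0.3332  0.0519 -0.7487  2.0064  0.1111  0.8472  1.3195] [ 2.9071 -3.7113 -4.413 ] [-0.9507  0.0674  0.0513] 49.95058357715607
r 0.2353704496555158 theta 15.704497319040433 lat -0.00032951045242828384 phi 75.27198781751252
```

Run:
```python
from h import *
Hh=np.array([.7205,.201,.1005]);d=np.deg2rad
f=lambda th:lidpose(d(th),d(62+50/60*th),H=Hh)
for th in [17,19]+list(range(22,59,3))+[59,60,60.3]: print(th,cmd(*f(th),*f(16)).tolist())
```

```text
17 [0.0, 0.8, -0.0, -0.0021, -0.0, -0.0035]
19 [-0.0, 2.5, -0.0, -0.0065, -0.0, -0.0103]
22 [0.0, 5.0, -0.0, -0.0136, 0.0, -0.0202]
25 [0.0, 7.5, -0.0, -0.0212, -0.0, -0.0298]
28 [0.0, 10.0, -0.0, -0.0292, -0.0, -0.0389]
31 [0.0, 12.5, 0.0, -0.0378, 0.0, -0.0476]
34 [0.0, 15.0, 0.0, -0.0467, 0.0, -0.0559]
37 [0.0, 17.5, 0.0, -0.0561, -0.0, -0.0636]
40 [0.0, 20.0, 0.0, -0.0659, -0.0, -0.0709]
43 [0.0, 22.5, -0.0, -0.076, 0.0, -0.0776]
46 [0.0, 25.0, 0.0, -0.0865, 0.0, -0.0838]
49 [0.0, 27.5, 0.0, -0.0973, 0.0, -0.0894]
52 [0.0, 30.0, 0.0, -0.1084, -0.0, -0.0945]
55 [0.0, 32.5, -0.0, -0.1197, 0.0, -0.099]
58 [0.0, 35.0, 0.0, -0.1313, 0.0, -0.1028]
59 [0.0, 35.8, 0.0, -0.1351, 0.0, -0.104]
60 [0.0, 36.7, -0.0, -0.1391, 0.0, -0.1051]
60.3 [0.0, 36.9, 0.0, -0.1402, -0.0, -0.1054]
```

Call:
play_rows:
  plan: [0,0.8,0,-0.0021,0,-0.0035,0,0,2.5,0,-0.0065,0,-0.0103,0,0,5,0,-0.0136,0,-0.0202,0,0,7.5,0,-0.0212,0,-0.0298,0,0,10,0,-0.0292,0,-0.0389,0,0,12.5,0,-0.0378,0,-0.0476,0,0,15,0,-0.0467,0,-0.0559,0,0,17.5,0,-0.0561,0,-0.0636,0,0,20,0,-0.0659,0,-0.0709,0,0,22.5,0,-0.076,0,-0.0776,0,0,25,0,-0.0865,0,-0.0838,0,0,27.5,0,-0.0973,0,-0.0894,0,0,30,0,-0.1084,0,-0.0945,0,0,32.5,0,-0.1197,0,-0.099,0,0,34,0,-0.1265,0,-0.1013,0,0,35,0,-0.1313,0,-0.1028,0,0,35.8,0,-0.1351,0,-0.104,0,0,36.7,0,-0.1391,0,-0.1051,0,0,36.7,0,-0.1391,0,-0.1051,0,0,36.7,0,-0.1391,0,-0.1051,0]

```text
clock: 22.45
position: [0.607, 0.1754, 0.301]
ee_rot: [-0.109, 0.976, -0.021, -0.19]
ft_force: [-1.8, -5.1, -1.0]
grip_width: 0.273
grasp_force: 52.0
```

```bash
cat >> est.py <<'E'
ims=[viewer.camera(n) for n in("scene","side")]
[cv2.imwrite(f"pics/f{i}.png",m[...,::-1]) for i,m in enumerate(ims)]
a=cv2.resize(ims[0][100:300,130:380],(400,320));b=cv2.resize(ims[1][60:310,180:380],(320,400))
c=np.zeros((400,720,3),np.uint8);c[:320,:400]=a;c[:,400:]=b;cv2.imwrite("pics/final.png",c[...,::-1])
E
python3 est.py
```

```text
22.45 [-0.0063  0.7032 -0.6469  0.9429  0.2829  1.9681  1.2518] [-1.7952 -5.0719 -0.9851] [-0.8915  0.5711  0.4329] 52.01307713985443
r 0.23487454233325072 theta 59.74060313516336 lat 6.416221957983549e-05 phi 112.01421119255191
```

View pics/final.png

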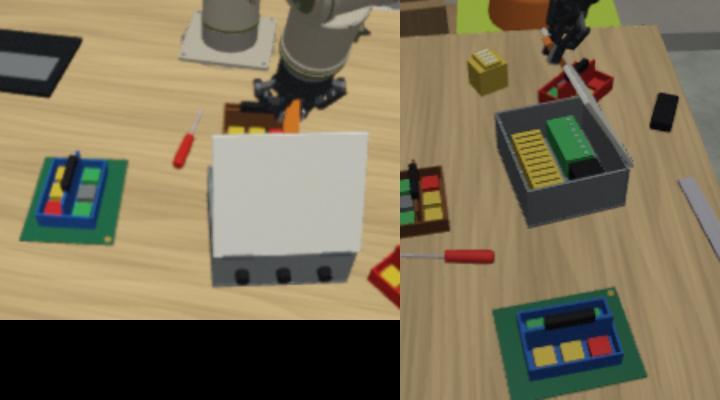

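The cover stands open with the tab in the grip. The arc radius is 0.235 m as specified, which gives about 59.7°. The tray is on the mat and the other objects are undisturbed. I'll hold briefly to check it is steady, then hand in.

Call:
play_rows:
  plan: [0,0.1,0,-0.001,0,0,0,0,0.1,0,-0.001,0,0,0,0,0.1,0,-0.001,0,0,0,0,0.1,0,-0.001,0,0,0,0,0.1,0,-0.001,0,0,0,0,0.1,0,-0.001,0,0,0]

```text
clock: 23.3
position: [0.6077, 0.1756, 0.3013]
ee_rot: [-0.109, 0.975, -0.021, -0.19]
ft_force: [-4.8, -5.8, 2.2]
grip_width: 0.27
grasp_force: 52.3
```

```bash
python3 est.py; python3 -c "
from workcell import manip
print(manip.hand_in())"
```

```text
23.3 [-0.0083  0.706  -0.646   0.9378  0.2834  1.9716  1.2521] [-4.8082 -5.7509  2.1545] [-1.1127  1.0481  0.3333] 52.292906641960144
r 0.23484762475468363 theta 59.93645641228121 lat 7.731715817291698e-05 phi 112.09666280828097
the job is handed in; nothing more can be done
None
```

I set the blue tray flat in the middle of the green mat, opened the cover by its orange tab and handed in at 23.3 s with the arm still holding it at a measured 59.9°.

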